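# Load the warming plate and wind its timer

## Task

Some of the closed sample pots on the bench are filled and some may be empty; they look alike, so lift each one and feel its weight. First stand every filled (heavy) pot upright on the warming plate, inside its rim, and put every empty (light) pot into the red wash basket; then wind the timer's brass key clockwise, turn after turn, until it comes up against its stop; and only then push the green-knobbed start lever all the way over. Leave the bottle, the dish and the tip box where they are.

Things in the scene. Friction and masses are not known exactly. Their poses are not given: they have to be found in the camera images.
- pot_a: Closed orange sample pot with a blue screw cap and a paper band, an upright cylinder 52 mm in diameter and 52 mm tall; origin at the centre of its underside, z up. All pots look alike; a filled one weighs about 250 g, an empty one about 45 g (within 10 %). May be absent.
- pot_b: Closed orange sample pot with a blue screw cap and a paper band, an upright cylinder 52 mm in diameter and 52 mm tall; origin at the centre of its underside, z up. All pots look alike; a filled one weighs about 250 g, an empty one about 45 g (within 10 %). May be absent.
- pot_c: Closed orange sample pot with a blue screw cap and a paper band, an upright cylinder 52 mm in diameter and 52 mm tall; origin at the centre of its underside, z up. All pots look alike; a filled one weighs about 250 g, an empty one about 45 g (within 10 %). May be absent.
- pot_d: Closed orange sample pot with a blue screw cap and a paper band, an upright cylinder 52 mm in diameter and 52 mm tall; origin at the centre of its underside, z up. All pots look alike; a filled one weighs about 250 g, an empty one about 45 g (within 10 %). May be absent.
- pot_e: Closed orange sample pot with a blue screw cap and a paper band, an upright cylinder 52 mm in diameter and 52 mm tall; origin at the centre of its underside, z up. All pots look alike; a filled one weighs about 250 g, an empty one about 45 g (within 10 %). May be absent.
- warmer: The machine, fixed to the bench: 180 mm along its x, 340 mm along its y; origin at the centre of its underside, z up. The -y part is the steel warming plate (see point plate); the +y part is a white timer pod, 180 by 130 mm, centred at y = +105 mm, its top 75 mm above the bench, carrying the key and the lever.
- plate (a point): Centre of the warming plate's flat top, 45 mm above the bench; axes as the warmer's. The flat area measures 172 mm (x) by 192 mm (y) and has a thin rim 8 mm high all round; room for three pots side by side along y (three ring marks, 65 mm apart along y, show where, but need not be met).
- key_grip (a point): Middle of the timer key's upright brass grip plate, on its vertical turning axis, 105 mm above the bench and 30 mm above the pod's top. The plate is 44 mm long along this frame's x, 10 mm thick along its y (ends rounded, 60 mm over all) and 30 mm tall (15 mm above and below this point); the frame turns with the key.
- key (a joint): Winding angle of the key in rad, growing as it is turned clockwise seen from above; 0 is fully run down. The spring stiffens as it is wound (0.13 to 0.22 N m) and a brake keeps the key where it is left. It has a firm stop when fully wound, somewhere between one and two whole turns from run down: there it will turn no further.
- lever (a joint): Start lever on the pod, in rad: 0 leans to the warmer's -x (off), 1.0 leans fully to its +x (on). It stays where it is left and pushes over with about 1.5 N.
- lever_tip (a point): Centre of the lever's green ball, 26 mm in diameter; the lever is 50 mm long and hinged about the warmer's y at a point 82 mm above the bench, at x = -50, y = +105 mm in the warmer's frame.
- basket_in (a point): Centre of the inner floor of the red wash basket, fixed to the bench: inside 232 mm along its x, 152 mm along its y, walls 4 mm thick and 50 mm tall over all (45 mm above this point); z up.
- bottle: Bystander: amber bottle, 72 mm in diameter, 150 mm tall, origin at the centre of its underside. To be left alone.
- dish: Bystander: small closed culture dish, 60 mm in diameter, 14 mm tall, origin at the centre of its underside. To be left alone.
- tipbox: Bystander: blue pipette tip box, 80 by 120 by 51 mm, origin at the centre of its underside. To be left alone.
Things that resemble listed ones, but are neither listed nor needed, are in the scene too. Leave any brown, purple or turquoise look-alike of the pot_e alone.

How it is judged:
On the way, in this order (a step that is already met when the one before it is completed fails the run):
1. every filled pot stands on the warming plate and every empty one is in the basket, released (x of pot_a in the frame of plate between -0.066 and 0.066 m and y of pot_a in the frame of plate between -0.076 and 0.076 m and z of pot_a in the frame of plate between -0.005 and 0.006 m and angle between each of pot_a, pot_c, pot_d's own z axis and vertical below 0.12 rad and x of pot_c in the frame of plate between -0.066 and 0.066 m and y of pot_c in the frame of plate between -0.076 and 0.076 m and z of pot_c in the frame of plate between -0.005 and 0.006 m and x of pot_d in the frame of plate between -0.066 and 0.066 m and y of pot_d in the frame of plate between -0.076 and 0.076 m and z of pot_d in the frame of plate between -0.005 and 0.006 m and x of pot_b in the frame of basket_in between -0.112 and 0.112 m and y of pot_b in the frame of basket_in between -0.072 and 0.072 m and z of pot_b in the frame of basket_in between -0.01 and 0.06 m and x of pot_e in the frame of basket_in between -0.112 and 0.112 m and y of pot_e in the frame of basket_in between -0.072 and 0.072 m and z of pot_e in the frame of basket_in between -0.01 and 0.06 m and linear speed of each of pot_a, pot_b, pot_c, pot_d, pot_e below 0.03 m/s and contact force between the fingers and pot_a below 0.1 N and contact force between the fingers and pot_b below 0.1 N and contact force between the fingers and pot_c below 0.1 N and contact force between the fingers and pot_d below 0.1 N and contact force between the fingers and pot_e below 0.1 N), for 0.2 s.
2. the key is wound up to its stop (value of joint key above 9.15 rad), for 0.2 s.
3. the start lever is over (value of joint lever above 0.85 rad), for 0.2 s.
At the end, for the whole second after the job is handed in: Every filled pot stands upright (within 7 degrees) flat on the warming plate inside its rim, every empty pot lies or stands in the wash basket, all at rest; the key is within 0.25 rad of its stop; the lever is over (at least 0.85 of its 1.0 rad) (x of pot_a in the frame of plate between -0.066 and 0.066 m and y of pot_a in the frame of plate between -0.076 and 0.076 m and z of pot_a in the frame of plate between -0.005 and 0.006 m and angle between each of pot_a, pot_c, pot_d's own z axis and vertical below 0.12 rad and x of pot_c in the frame of plate between -0.066 and 0.066 m and y of pot_c in the frame of plate between -0.076 and 0.076 m and z of pot_c in the frame of plate between -0.005 and 0.006 m and x of pot_d in the frame of plate between -0.066 and 0.066 m and y of pot_d in the frame of plate between -0.076 and 0.076 m and z of pot_d in the frame of plate between -0.005 and 0.006 m and x of pot_b in the frame of basket_in between -0.112 and 0.112 m and y of pot_b in the frame of basket_in between -0.072 and 0.072 m and z of pot_b in the frame of basket_in between -0.01 and 0.06 m and x of pot_e in the frame of basket_in between -0.112 and 0.112 m and y of pot_e in the frame of basket_in between -0.072 and 0.072 m and z of pot_e in the frame of basket_in between -0.01 and 0.06 m and linear speed of each of pot_a, pot_b, pot_c, pot_d, pot_e below 0.03 m/s and value of joint key above 9.15 rad and value of joint lever above 0.85 rad); the robot touches nothing.
It fails at once if a bystander (bottle, dish or tip box) is moved more than 30 mm (distance of any of bottle, dish, tipbox from where it was at the start of the episode above 0.03 m).
Of pot_a, pot_b, pot_c, pot_d, pot_e only 3 to 5 are there at a start; the rules pass over those that are not, and their reading is None.
At some moment in a run one of pot_a, pot_b, pot_c, pot_d, pot_e may be knocked a few centimetres aside while the robot is not near it.
Once in a run the grip may slacken for a moment while it holds something.
It also fails if it takes over 210 s, if anything falls off the work surface, if the arm or the gripper's body presses on something with over 40 N, if the wrist force passes 120 N, or if a joint passes its speed limit or range.

## Robot

A 6-joint arm with a two-finger parallel gripper is mounted at the origin on the work surface. World frame = base frame: x ahead of the robot, y to its left, z up, the work surface at z = 0. Lengths are in m, angles in rad, forces in N, time in s.
With the tool pointing down it reaches from about 0.325 to 0.9 m from the base axis. Payload 6.1 kg.
Tool frame: the origin (TCP) lies midway between the tips of the shut fingers; the grasp point (between the pads) lies 19 mm behind it; z points along the fingers, y is the line along which they close (so a half turn about z gives the same grasp; the last joint's range is limited). The gripper opens to 85 mm and grips with 20 to 120 N. Pads are 22 mm wide; open, the fingers measure 114 mm over their backs; the gripper's body (76 mm by 85 mm) begins 54 mm behind the grasp point. The pads swing forward as they close: fully open they stand 13 mm farther back than shut.
Start: joints at [1.171, 0.22, 1.526, -0, 1.395, -0.126], TCP at [0.169, 0.602, 0.231] pointing down, gripper open.
Joint ranges: [-2.98, 2.98], [-0.91, 2.08], [0.09, 2.57], [-1.24, 4.39], [0.2, 2.65], [-2.68, 2.68]. Speed limits (rad/s): [2.57, 2.57, 3.01, 3.14, 3.14, 3.14].

## Interface

Orientations are given as [roll, pitch, yaw] about the fixed x, y, z axes, in that order (R = Rz(yaw) Ry(pitch) Rx(roll)).
In Python, from plant import movep, move_l, set_joints, gripper_to, hold, inverse_kinematics, observe, get_image, get_calibration, Unreachable, job_done gives the robot as it stands. Calls block until the motion is done:
- movep(position, orientation): joint-space move of the TCP to a pose.
- move_l(position, feed=0.15, rotation=None, max_force=None): straight line of the TCP; rotation=None keeps the orientation; feed is the mean speed in m/s. With max_force (N) it stops when the force on the tool has changed by that much, and returns True; else False.
- set_joints(angles): joint-space move.
- gripper_to(opening, f_grip=None): finger opening in m; f_grip is the grip in N (None keeps the last); returns when the fingers have stopped.
- hold(seconds).
- inverse_kinematics(position, orientation): joint angles nearest the present ones, or None.
- observe(): the state.
- get_image(name): name is "side" or "top"; returns (picture, depth): 400x640x3 uint8, red, green, blue; 400x640 float32, m along the optical axis (not along the pixel's ray), 0 where there is no reading.
- get_calibration(name): a dict with "intrinsics" (3x3 intrinsics, pixels), "world_from_camera" (4x4, takes a point from camera to world coordinates). Camera axes: x right, y down, z forward; pixel columns grow to the right and rows downward; lengths in m; the calibration is good to about 2 mm. A picture is of the moment at which its call begins. get_calibration takes no time and is no camera call.
A pose or a line that the arm cannot do raises Unreachable and nothing moves.
- job_done(): hands the job in; it is judged then, once.
The state is a dict: "time_s": time; "q": joint angles; "joint_velocities": joint speeds; "joint_torque": joint torques, N m; "eef_pos": TCP position; "tcp_rot": TCP orientation; "ft_force": force on the tool from outside, world axes, zero at the start; "torque": the same for the moment, N m; "opening": finger opening in m; "grasp_force": force on a finger pad.
Only numpy, scipy, OpenCV 4.12 (cv2) and the standard library are available. Lean on these libraries where they do the work, as an engineer would, in place of code of your own. Each camera call takes 0.05 s, during which the arm holds its last target. There are 200 camera calls.

## Working session

There is one attempt and no reset: what is moved stays moved. The work goes in short steps, each a Python script; the robot and the scene stay as the last script left them, time stands still between calls to the robot, and variables do not carry over. Pictures are saved under pics/ and viewed, at most 14 in all, crops included, and the job is handed in when it is done.

```bash
ls; mkdir -p pics
python3 - <<'E'
from plant import *
import cv2,numpy as np
for n in ("top","side"):
    im,d=get_image(n); cv2.imwrite(f"pics/{n}0.png",im[:,:,::-1]); np.save(f"{n}0.npy",d)
    c=get_calibration(n); print(n,np.round(c["intrinsics"],1).tolist(),np.round(c["world_from_camera"],3).tolist())
o=observe(); print(o)
E
```

```text
pics
top [[437.4, 0.0, 317.5], [0.0, 437.4, 200.4], [0.0, 0.0, 1.0]] [[-0.017, -0.985, 0.172, 0.386], [-1.0, 0.02, 0.02, -0.043], [-0.023, -0.171, -0.985, 1.175], [0.0, 0.0, 0.0, 1.0]]
side [[413.3, 0.0, 317.1], [0.0, 413.3, 198.8], [0.0, 0.0, 1.0]] [[0.995, -0.07, 0.077, 0.512], [-0.104, -0.581, 0.807, -0.836], [-0.012, -0.811, -0.585, 0.677], [0.0, 0.0, 0.0, 1.0]]
{'time_s': 0.1, 'q': array([ 1.17092565e+00,  2.21167552e-01,  1.52749976e+00, -2.38268190e-05,
        1.39471909e+00, -1.26108922e-01]), 'joint_velocities': array([-0.000253  , -0.00145958, -0.00248737, -0.00015703, -0.00046605,
        0.00098801]), 'joint_torque': array([-3.00444162e-05, -4.98247147e+01, -3.90548480e+01, -2.61738487e-04,
        5.65423019e-03,  2.73275333e-05]), 'eef_pos': array([0.1687712 , 0.60120653, 0.23029446]), 'tcp_rot': array([-3.13981020e+00, -2.02344356e-04,  2.86783492e+00]), 'ft_force': array([-1.04289686, -0.07009739, -0.56714588]), 'torque': array([-0.0552743 , -0.03405182,  0.00971136]), 'grasp_force': 0.0, 'opening': 0.08542995881033272}
```

View pics/top0.png

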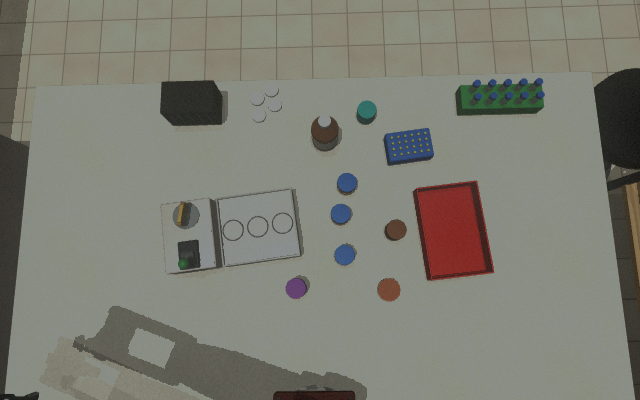

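View pics/side0.png

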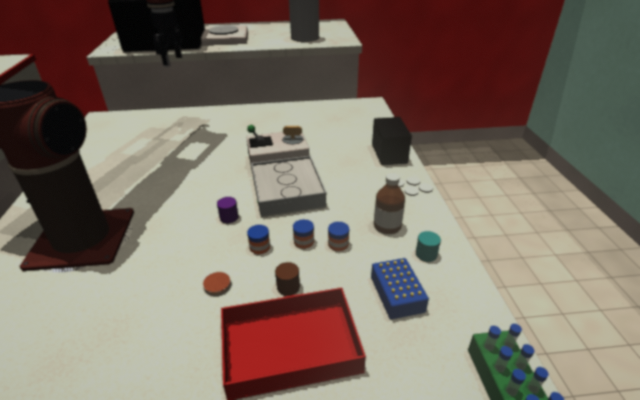

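Top view: three blue-capped orange pots at (347,183), (341,214) and (345,254). Look-alikes to leave alone: turquoise (367,111), brown (396,230), purple (296,288). The dish is at (388,289), bottle (324,132), tip box (409,146), basket (453,230). On the warmer, the key is at (182,213) and the lever ball at (184,264). I'll confirm with crops and measure.

```bash
cat > h.py <<'E'
from plant import *
import cv2,numpy as np
def cloud(n,save=None):
    im,d=get_image(n); c=get_calibration(n); K=c["intrinsics"]; T=c["world_from_camera"]
    if save: cv2.imwrite(f"pics/{save}.png",im[:,:,::-1])
    v,u=np.mgrid[:400,:640]
    P=np.stack([(u-K[0,2])/K[0,0]*d,(v-K[1,2])/K[1,1]*d,d],-1)@T[:3,:3].T+T[:3,3]
    P[d<=0]=np.nan
    return im,P
def blobs(n,mask,P,im=None,minpix=60):
    k,l,s,ce=cv2.connectedComponentsWithStats(mask.astype(np.uint8))
    out=[]
    for i in range(1,k):
        if s[i,4]<minpix: continue
        m=(l==i); out.append((np.round(ce[i]).astype(int).tolist(),int(s[i,4]),np.round(np.nanmedian(P[m],0),4),np.round((np.nanmin(P[m],0)+np.nanmax(P[m],0))/2,4)))
    return out
E
python3 - <<'E'
from h import *
im,P=cloud("top"); h=cv2.cvtColor(im,cv2.COLOR_RGB2HSV); z=P[...,2]
m=(h[...,0]>105)&(h[...,0]<125)&(h[...,1]>120)&(z>.04)&(z<.065)
for b in blobs("top",m,P): print("blue",*b)
for (u,v) in [(396,230),(296,288),(367,111),(388,289),(182,213),(184,264),(324,132)]: print(u,v,np.round(P[v,u],3))
# plate + pod + basket rectangles
def rect(mask,name):
    Q=P[mask][:,:2].astype(np.float32); r=cv2.minAreaRect(Q*1000); print(name,len(Q),r, np.round(cv2.boxPoints(r)).tolist())
R=np.zeros(z.shape,bool); R[180:285,150:310]=1
k=cv2.connectedComponentsWithStats((R&(z>.035)&(z<.066)&(np.arange(640)[None]>213)).astype(np.uint8)); l=1+np.argmax(k[2][1:,4]); rect(k[1]==l,"plate")
print("plate z",np.nanmedian(z[k[1]==l]))
k=cv2.connectedComponentsWithStats((R&(z>.07)&(z<.08)).astype(np.uint8)); l=1+np.argmax(k[2][1:,4]); rect(k[1]==l,"pod")
rect(R&(z>.035)&(z<.08),"warmer")
rect(R&(z>.1)&(z<.125)&(np.arange(400)[:,None]<235),"key")
g=R&(h[...,0]>50)&(h[...,0]<85)&(h[...,1]>90); print("green",P[g].mean(0),g.sum(), np.nanmax(P[g],0))
red=((h[...,0]<6)|(h[...,0]>174))&(h[...,1]>150)&(z>.035)&(z<.06)&(np.arange(640)[None]>405); red[:170]=0; red[290:]=0; rect(red,"basket rim")
print("dish top etc")
cv2.imwrite("pics/c1.png",cv2.resize(im[170:290,150:310,::-1],None,fx=5,fy=5,interpolation=cv2.INTER_CUBIC))
im2,_=cloud("side"); cv2.imwrite("pics/c2.png",cv2.resize(im2[180:310,190:450,::-1],None,fx=3,fy=3,interpolation=cv2.INTER_CUBIC))
E
```

```text
blue [409, 145] 983 [ 0.7282 -0.2671  0.0454] [ 0.7292 -0.2678  0.0465]
blue [347, 182] 272 [ 0.6289 -0.0979  0.0525] [ 0.6288 -0.0985  0.0525]
blue [340, 213] 284 [ 0.5471 -0.0784  0.0522] [ 0.547  -0.0781  0.0514]
blue [344, 255] 293 [ 0.4393 -0.0858  0.0524] [ 0.4403 -0.0857  0.0526]
396 230 [ 0.5   -0.221  0.05 ]
296 288 [0.358 0.038 0.052]
367 111 [ 0.822 -0.158  0.055]
388 289 [ 0.351 -0.198  0.018]
182 213 [0.546 0.313 0.115]
184 264 [0.42  0.297 0.136]
324 132 [ 0.745 -0.041  0.118]
plate 5357 ((517.2362670898438, 137.7789306640625), (180.26199340820312, 200.785888671875), 7.154080390930176) [[415.0, 226.0], [440.0, 27.0], [619.0, 49.0], [594.0, 249.0]]
plate z 0.04542390597195922
pod 2710 ((495.6001892089844, 310.33416748046875), (179.3002471923828, 130.67893981933594), 6.995981693267822) [[399.0, 364.0], [415.0, 235.0], [593.0, 256.0], [577.0, 386.0]]
warmer 8491 ((472.65325927734375, 201.72634887695312), (253.2466583251953, 340.805908203125), 7.0786566734313965) [[326.0, 355.0], [368.0, 17.0], [619.0, 48.0], [577.0, 386.0]]
key 157 ((544.9976806640625, 317.43756103515625), (12.532488822937012, 60.38190841674805), 83.42821502685547) [[514.0, 315.0], [574.0, 308.0], [576.0, 320.0], [516.0, 327.0]]
green [0.42191488 0.30150319 0.13603832] 60 [0.43246371 0.31183428 0.14211667]
basket rim 345 ((499.759033203125, -368.78436279296875), (238.232666015625, 160.3564453125), 6.180045127868652) [[373.0, -302.0], [390.0, -461.0], [627.0, -436.0], [610.0, -276.0]]
dish top etc
```

View crops.

View pics/c1.png

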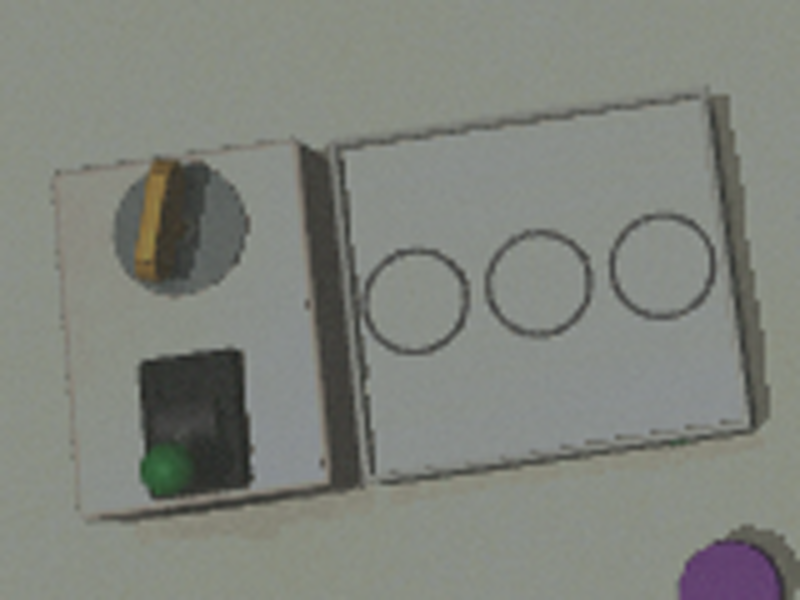

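View pics/c2.png

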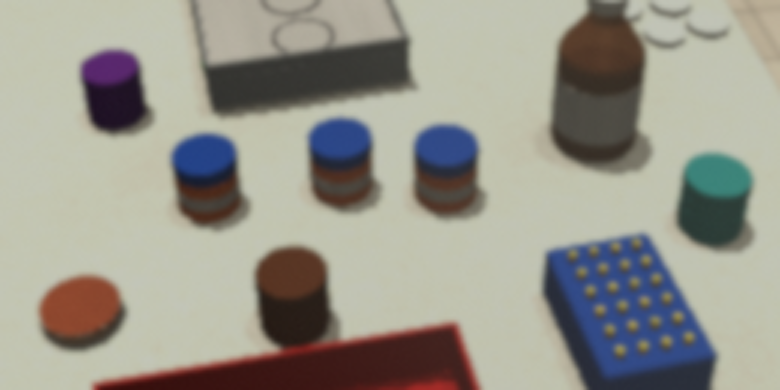

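The crops confirm the three pots: orange bodies with a blue cap and paper band, at side-crop (205,175), (340,160) and (446,168). The purple, brown and turquoise ones are look-alikes. Rings read at top pixels (233,230), (258,227) and (282,223). I'll start picking with the nearest pot.

```bash
cat >> h.py <<'E'
W=np.deg2rad(7.05); POD=np.array([.4956,.3103]); UX=np.array([np.cos(W),np.sin(W)]); UY=np.array([-UX[1],UX[0]])
PLATE=POD-.170*UY; B=np.deg2rad(6.2); BAS=np.array([.4998,-.3688])
def ori(p,yaw):
    best=None
    for y in (yaw,yaw+np.pi,yaw-np.pi):
        y=(y+np.pi)%(2*np.pi)-np.pi
        q=inverse_kinematics(list(p),[np.pi,0,y])
        if q is not None and (best is None or abs(q[5])<best[0]): best=(abs(q[5]),y)
    return [np.pi,0,best[1]]
def fz(n=10):
    s=[]
    for _ in range(n): s.append(observe()["ft_force"][2]); hold(.03)
    return float(np.mean(s))
def pots():
    im,P=cloud("top"); h=cv2.cvtColor(im,cv2.COLOR_RGB2HSV); z=P[...,2]
    m=(h[...,0]>105)&(h[...,0]<125)&(h[...,1]>120)&(z>.04)&(z<.125); m[:165]=0
    return [b[3] for b in blobs("top",m,P,minpix=120)]
def pick(xy,yaw=0.,z=.012):
    hi=[xy[0],xy[1],.16]; gripper_to(.085,60)
    movep(hi,ori(hi,yaw)); move_l([*xy,.085]); hold(.3); f0=fz()
    move_l([*xy,z],feed=.08); gripper_to(.0,60); o=observe(); print("grip",o["opening"],o["grasp_force"])
    move_l([*xy,.085],feed=.08); hold(.5); f1=fz(); m=(f0-f1)/9.81; print("weight kg",m,"opening",observe()["opening"])
    return m
def place(xy,yaw,base,grip_z=.012):
    c=[*observe()["eef_pos"][:2],.16]; move_l(c); hi=[*xy,.16]; movep(hi,ori(hi,yaw))
    o=observe(); print("carry",o["opening"],o["grasp_force"])
    move_l([*xy,base+grip_z+.02]); r=move_l([*xy,base+grip_z],feed=.03,max_force=5); o=observe(); print("land",r,o["eef_pos"],o["opening"])
    gripper_to(.08); move_l([*xy,.2]); print("t",observe()["time_s"])
def to_plate(i): place(PLATE+.065*i*UY,W-np.pi/2,.046)
def to_basket(x): place(BAS+x*np.array([np.cos(B),np.sin(B)]),B,.006)
E
python3 - <<'E'
from h import *
_,P=cloud("top")
for u,v in ((233,230),(258,227),(282,223)): print("ring",np.round(P[v,u],4))
print("plate",PLATE,"floor z",np.round(P[230,453],3)); ps=pots(); print(ps)
p=min(ps,key=lambda a:a[0]); print(pick(p[:2]),observe()["eef_pos"],observe()["time_s"])
E
```

```text
ring [0.5093 0.2017 0.0427]
ring [0.5155 0.1358 0.0457]
ring [0.5246 0.0731 0.0467]
plate [0.51646503 0.1415853 ] floor z [ 0.502 -0.379  0.005]
[array([ 0.6289, -0.0985,  0.0524]), array([ 0.5471, -0.0781,  0.0509]), array([ 0.4402, -0.0856,  0.0536])]
grip 0.050333376674382466 62.41770029067993
weight kg 0.28260297266134005 opening 0.05091584048860665
0.28260297266134005 [ 0.44023278 -0.08561224  0.08503868] 7.8
```

```bash
sed -i 's/^PLATE=POD-.170\*UY/PLATE=POD-.173*UY/; s/\.065\*i/.063*i/' h.py
python3 - <<'E'
from h import *
to_plate(1); print(pots())
ps=[p for p in pots() if p[1]<.0]; p=max(ps,key=lambda a:a[0]); m=pick(p[:2]);
E
```

```text
carry 0.051075432129764196 62.626179456710815
land True [0.50852274 0.20101216 0.05785082] 0.05110170982324682
t 12.4417
[array([ 0.6297, -0.0985,  0.0521]), array([ 0.5471, -0.0782,  0.0525]), array([0.5062, 0.2039, 0.0975])]
grip 0.05072436606370678 62.3238730430603
weight kg 0.05189109933243716 opening 0.050779581025894395
```

Run:
```python
from h import *
to_basket(.05); print(pots())
ps=[p for p in pots() if -.2<p[1]<.0]; p=ps[0]; m=pick(p[:2]); print(m)
if m>.15: to_plate(-.95)
elif m>.02: to_basket(-.05)
hi=[.3,.45,.25]; movep(hi,ori(hi,0)); print(pots()); cloud("top","top1"); cloud("side","side1")
```

```text
carry 0.05069383198167593 62.27674126625061
land False [ 0.54958968 -0.36342383  0.01800901] 0.050740898993160956
t 23.925
[array([ 0.5472, -0.0781,  0.0515]), array([0.5074, 0.2009, 0.0978])]
grip 0.050879949249720426 62.551002502441406
weight kg 0.2567823457949816 opening 0.05098250373814267
0.2567823457949816
carry 0.05115453718815147 62.620049715042114
land True [0.52362447 0.07921401 0.05790143] 0.05042343028818266
t 34.7917
[array([ 0.5487, -0.3641,  0.0557]), array([0.5069, 0.2011, 0.0967]), array([0.493 , 0.0941, 0.0969])]
```

View pics/top1.png

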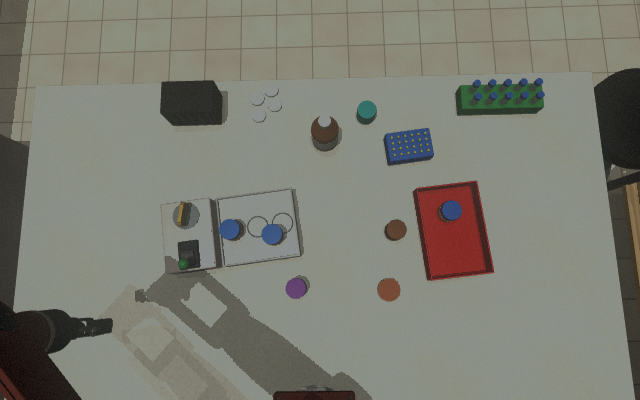

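One pot weighs in as empty and is in the basket at (451,211). Both heavy pots are on the plate at (231,229) and (272,234). The second one has been knocked from its ring to plate coordinates of about (-29,-41) mm, still well inside the limits. Next I'll locate the key axis and grip it.

Run:
```python
from h import *
im,P=cloud("top"); z=P[...,2]; R=np.zeros(z.shape,bool); R[190:240,165:205]=1
c=get_calibration("top"); T=c["world_from_camera"]; ray=T[:3,:3]@np.linalg.inv(c["intrinsics"])@[186.3,215.7,1]
for zz in (.075,.08): print("disc",T[:3,3]+ray*(zz-T[2,3])/ray[2])
for lo in (.105,.112,.116):
    Q=P[R&(z>lo)&(z<.13)][:,:2]; 
    r=cv2.minAreaRect((Q*1000).astype(np.float32)); v=np.linalg.svd(Q-Q.mean(0))[2][0]; print(lo,len(Q),Q.mean(0),r,np.degrees(np.arctan2(v[1],v[0])))
print(np.nanmax(z[R]))
S,PS=cloud("side"); zs=PS[...,2]; m=(PS[...,0]>.49)&(PS[...,0]<.6)&(PS[...,1]>.27)&(PS[...,1]<.36)&(zs>.112)&(zs<.13)
Q=PS[m][:,:2]; print("side",len(Q),Q.mean(0),cv2.minAreaRect((Q*1000).astype(np.float32)))
for k in (-1,0,1):
    y=np.deg2rad(-6.6)+k*np.pi
    print(k,inverse_kinematics([.545,.317,.088],[np.pi,0,y]))
print(observe()["q"])
cv2.imwrite("pics/c3.png",cv2.resize(S[105:225,220:360,::-1],None,fx=5,fy=5,interpolation=cv2.INTER_CUBIC))
```

```text
disc [0.54472692 0.31525393 0.075     ]
disc [0.5440037  0.31362453 0.08      ]
0.105 144 [0.54447713 0.31585477] ((545.1657104492188, 317.29364013671875), (12.633601188659668, 60.296512603759766), 83.34512329101562) 172.94518774262968
0.112 111 [0.54494808 0.3163782 ] ((545.4730834960938, 317.3983459472656), (12.237987518310547, 57.91942596435547), 83.56381225585938) 172.7628421433244
0.116 86 [0.54422274 0.31671239] ((544.5296630859375, 316.90460205078125), (11.845343589782715, 52.5688362121582), 84.96241760253906) 173.73122800897764
0.12403526396233988
side 75 [0.54896359 0.31600592] ((548.5401000976562, 317.9184265136719), (18.053247451782227, 55.24401092529297), 81.63215637207031)
-1 [ 0.40182789  0.36787159  1.62728665  0.          1.14643442 -1.05377671]
0 [ 4.01827890e-01  3.67871587e-01  1.62728665e+00 -4.44089210e-16
  1.14643442e+00  2.08781595e+00]
1 [ 0.40182789  0.36787159  1.62728665  0.          1.14643442 -1.05377671]
[ 8.35427885e-01  6.63098122e-03  1.72397743e+00 -6.51783456e-05
  1.41115840e+00 -7.33747823e-01]
```

View pics/c3.png

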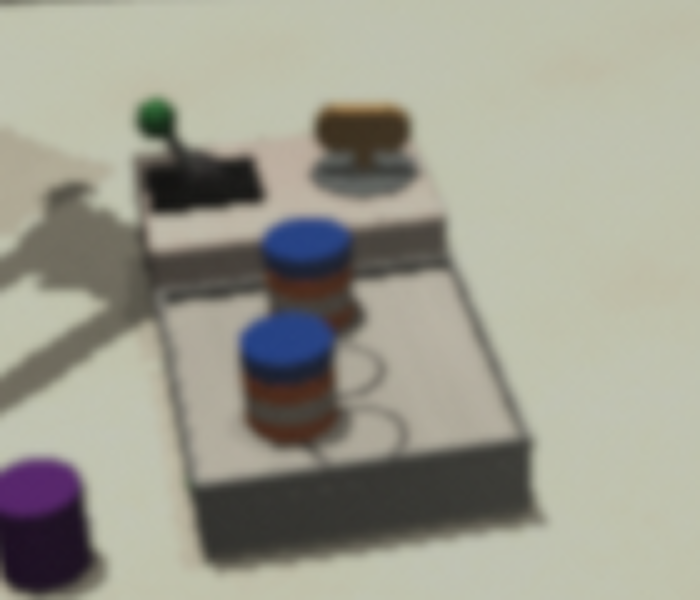

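Both plate pots stand upright (crop (306,275) and (288,375)), and the key grip is at (362,128). The axis agrees with pod x+50, so I'll wind it.

```bash
cat >> h.py <<'E'
KEY=POD+.05*UX+np.array([-.0003,.0002])
def rot(q6):
    q=np.array(observe()["q"]); q[5]=q6; set_joints(list(q))
def stroke(qend,step=.15,lim=.4,verbose=4):
    """wind by q6 until qend; returns True when the stop is felt"""
    q0=np.array(observe()["q"]); t0=observe()["torque"][2]; q=q0.copy(); i=0
    while q[5]>qend+1e-3:
        q[5]=max(q[5]-step,qend); set_joints(list(q)); o=observe(); i+=1; t=o["torque"][2]
        if i%verbose==0 or abs(t)>lim: print("q6 %.2f got %.2f tz %.3f F %s op %.4f gf %.0f"%(q[5],o["q"][5],t,np.round(o["ft_force"],1),o["opening"],o["grasp_force"]))
        if abs(t)>lim: return True
        if np.linalg.norm(o["ft_force"])>50: print("force!"); return None
    return False
E
python3 - <<'E'
from h import *
hi=[*KEY,.2]; y=np.deg2rad(-6.6); movep(hi,[np.pi,0,y]); print(observe()["q"][5],observe()["torque"],observe()["ft_force"])
r=move_l([*KEY,.088],feed=.08,max_force=8); print(r,observe()["eef_pos"])
gripper_to(0,60); o=observe(); print(o["opening"],o["ft_force"],o["torque"])
print(stroke(o["q"][5]-1.6),observe()["time_s"])
im,P=cloud("side","key1")
E
```

```text
2.0868641827096823 [ 0.00430347 -0.01275421 -0.04116814] [ 0.56609831 -1.31209533  0.11332406]
False [0.5454203  0.31685481 0.08877331]
0.008781087679185772 [ 1.43223093  9.44013829 -1.87372385] [ 1.27280326 -0.15746127 -0.06090039]
q6 1.79 got 1.79 tz -1.327 F [-0.6 -1.   1.4] op 0.0089 gf 82
True 41.7583
```

Yaw is π/2+q1−q6, so clockwise means q6 increasing. I had turned it the wrong way, against the run-down stop. Release and regrip from q6 = −1.05.

```bash
sed -i 's/while q\[5\]>qend+1e-3/while q[5]<qend-1e-3/; s/q\[5\]=max(q\[5\]-step,qend)/q[5]=min(q[5]+step,qend)/' h.py
python3 - <<'E'
from h import *
gripper_to(.085); move_l([*KEY,.2]); movep([.42,.42,.3],ori([.42,.42,.3],0))
im,P=cloud("top","key2"); z=P[...,2]; R=np.zeros(z.shape,bool); R[190:240,165:205]=1
Q=P[R&(z>.108)&(z<.13)][:,:2]; print(len(Q),cv2.minAreaRect((Q*1000).astype(np.float32)))
cv2.imwrite("pics/c4.png",cv2.resize(im[170:290,150:310,::-1],None,fx=5,fy=5,interpolation=cv2.INTER_CUBIC))
E
```

```text
119 ((545.3894653320312, 316.8929138183594), (59.90679931640625, 12.175031661987305), 7.468129634857178)
```

View pics/c4.png

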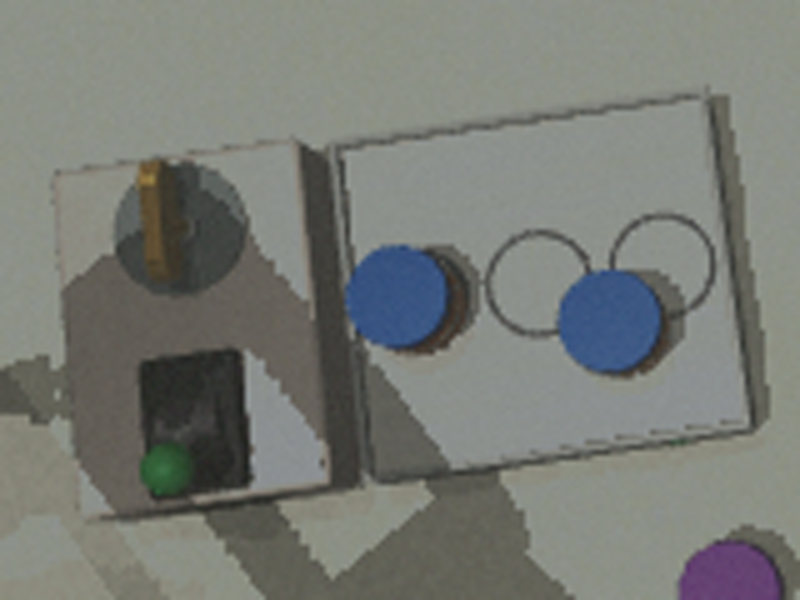

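The key now lies along the warmer's x (7.5°), i.e. run down; the pots are undisturbed. Now winding clockwise.

Run:
```python
from h import *
y=np.deg2rad(7.1); hi=[*KEY,.2]; 
q=inverse_kinematics(hi,[np.pi,0,y]); q=np.array(q); print(q)
if q[5]>0: q[5]-=np.pi
set_joints(list(q)); o=observe(); print(o["eef_pos"],o["tcp_rot"],o["torque"])
move_l([*KEY,.088],feed=.08,max_force=8)
gripper_to(0,60); o=observe(); print(o["q"][5],o["opening"],o["ft_force"],o["torque"])
print(stroke(o["q"][5]+1.5,verbose=1,lim=.9),observe()["time_s"])
```

```text
[ 4.01342106e-01  2.55066548e-01  1.54496241e+00 -4.44089210e-16
  1.34156370e+00  1.84822006e+00]
[0.54488467 0.31726474 0.20076711] [ 3.14068535e+00  4.54646089e-04 -3.01844256e+00] [ 0.04509682  0.0346755  -0.01817377]
-1.2933221345120263 0.009189969243602627 [-0.84480983  6.55093878  0.49460704] [ 0.97332584  0.11072889 -0.00163994]
q6 -1.14 got -1.15 tz -0.077 F [ 0.2  4.  -0.3] op 0.0090 gf 61
q6 -0.99 got -1.00 tz -0.117 F [ 0.5  4.3 -1.8] op 0.0091 gf 61
q6 -0.84 got -0.85 tz -0.133 F [ 1.5  7.1 -1.7] op 0.0089 gf 61
q6 -0.69 got -0.70 tz -0.117 F [ 1.3  9.  -3.2] op 0.0088 gf 61
q6 -0.54 got -0.55 tz -0.073 F [ 1.9  8.7 -4.1] op 0.0089 gf 61
q6 -0.39 got -0.40 tz -0.079 F [ 4.1 10.8 -5.3] op 0.0093 gf 61
q6 -0.24 got -0.25 tz -0.105 F [ 4.3 10.  -5.6] op 0.0090 gf 61
q6 -0.09 got -0.10 tz -0.107 F [ 5.3 12.5 -6.7] op 0.0087 gf 61
q6 0.06 got 0.05 tz -0.114 F [ 6.5 12.2 -7.3] op 0.0092 gf 60
q6 0.21 got 0.20 tz -0.066 F [ 7.5 12.8 -8.6] op 0.0091 gf 60
False 51.4417
```

```bash
cat >> h.py <<'E'
def back():
    gripper_to(.085); rot(observe()["q"][5]-np.pi); gripper_to(0,60); o=observe(); print("regrip",o["q"][5],o["opening"],o["ft_force"])
E
python3 - <<'E'
from h import *
gripper_to(.085); KEY+=[.0005,.001]; move_l([*KEY,.088]); gripper_to(0,60); print(observe()["ft_force"])
print(stroke(2.62,verbose=4,lim=.6)); back(); print(stroke(2.62,verbose=5,lim=.6)); print(observe()["time_s"])
E
```

```text
[ 5.06519352  1.26032252 -3.17136827]
q6 0.80 got 0.80 tz -0.097 F [-2.2  0.6  1.8] op 0.0089 gf 63
q6 1.40 got 1.40 tz -0.075 F [-6.3  1.7  4. ] op 0.0092 gf 63
q6 2.00 got 2.00 tz -0.053 F [-7.6  4.1  3.3] op 0.0089 gf 63
q6 2.60 got 2.60 tz -0.099 F [-5.7  6.1  1.6] op 0.0094 gf 63
False
regrip -0.5219774329566518 0.009301680675824344 [ 2.29738782  2.65614948 -1.28359529]
q6 0.23 got 0.22 tz -0.040 F [-2.5 -0.6  2.6] op 0.0091 gf 62
q6 0.98 got 0.97 tz -0.113 F [-6.1 -2.   4.7] op 0.0090 gf 62
q6 1.73 got 1.72 tz -0.042 F [-7.5 -0.8  5.4] op 0.0096 gf 62
q6 2.48 got 2.47 tz -0.045 F [-6.6  1.5  4.1] op 0.0092 gf 62
False
67.2417
```

Run:
```python
from h import *
back(); q0=observe()["q"][5]; print(stroke(q0+1.9,verbose=4,lim=.6)); print(stroke(2.62,step=.06,verbose=2,lim=.6)); o=observe(); print(o["q"][5]-q0+7.05,o["torque"],o["ft_force"],o["time_s"])
```

```text
regrip -0.5220146569025567 0.00875600487422786 [-0.05539474  0.23344898 -0.03489948]
q6 0.08 got 0.07 tz -0.062 F [-2.4 -2.6  4.8] op 0.0090 gf 61
q6 0.68 got 0.67 tz -0.056 F [-5.6 -2.7  5.6] op 0.0088 gf 61
q6 1.28 got 1.27 tz 0.005 F [-6.7 -2.4  7.1] op 0.0091 gf 61
False
q6 1.49 got 1.49 tz -0.118 F [-3.  -0.4  3.9] op 0.0088 gf 61
q6 1.61 got 1.61 tz 0.005 F [-4.8  0.8  4.8] op 0.0090 gf 61
q6 1.73 got 1.73 tz -0.000 F [-5.3 -0.4  4.7] op 0.0093 gf 61
q6 1.85 got 1.85 tz 0.637 F [-4.6 -0.1  5.7] op 0.0088 gf 66
True
9.418069759831287 [-0.22793764  0.98428609  0.63700204] [-4.63573182 -0.05951093  5.65487221] 76.7333
```

Stop felt at about 9.4 rad (torque jumped to 0.64 N m). I'll release, check the scene, then push the lever.

Run:
```python
from h import *
gripper_to(.085); c=observe()["eef_pos"]; move_l([c[0],c[1],.24]); gripper_to(0,30)
H=POD-.05*UX; s=H-.085*UX; hi=[*s,.24]; movep(hi,ori(hi,W)); 
im,P=cloud("top","top3"); z=P[...,2]; R=np.zeros(z.shape,bool); R[190:240,165:205]=1
Q=P[R&(z>.108)&(z<.13)][:,:2]; print("key",len(Q),cv2.minAreaRect((Q*1000).astype(np.float32))); print(pots())
move_l([*s,.115],max_force=8); print(observe()["eef_pos"],s)
for d in (0.0,.008): 
    r=move_l([*(H+d*UX),.115],feed=.05,max_force=12); o=observe(); print(d,r,o["eef_pos"],o["ft_force"])
    if r: break
c=o["eef_pos"][:2]-.03*UX; move_l([*c,.115]); move_l([*c,.26]); movep([.3,.45,.3],ori([.3,.45,.3],0))
cloud("top","top4"); im,_=cloud("side"); cv2.imwrite("pics/c5.png",cv2.resize(im[105:405,160:460,::-1],None,fx=2,fy=2,interpolation=cv2.INTER_CUBIC)); print(pots(),observe()["time_s"])
```

```text
key 125 ((545.4634399414062, 316.3602294921875), (59.368202209472656, 11.528461456298828), 9.109724044799805)
[array([ 0.5487, -0.3638,  0.0566]), array([0.5073, 0.2004, 0.0974]), array([0.493 , 0.0938, 0.0972])]
[0.36226029 0.29409317 0.11586303] [0.36162068 0.29373071]
0.0 False [0.44575047 0.30403643 0.11489761] [-1.17218863  0.0169654  -0.21496822]
0.008 True [0.44824627 0.30428968 0.11355043] [-3.0169444  -0.68764139  1.66460758]
[array([ 0.5484, -0.3649,  0.0567]), array([0.5072, 0.201 , 0.0982]), array([0.4929, 0.0943, 0.0972])] 87.5
```

View pics/c5.png

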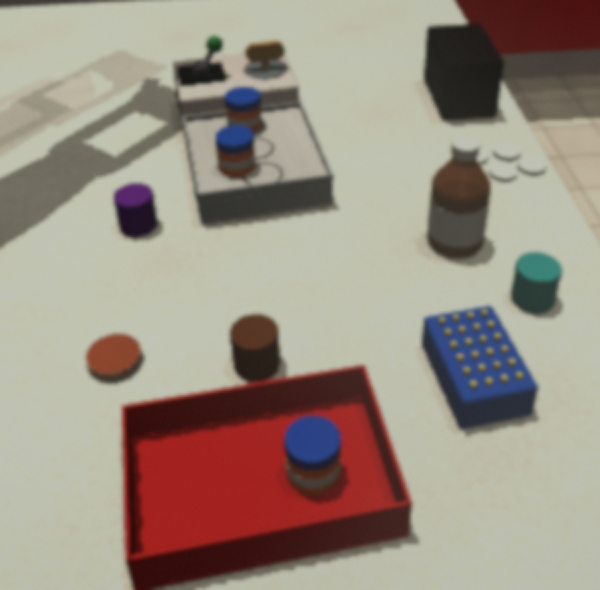

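View pics/top4.png

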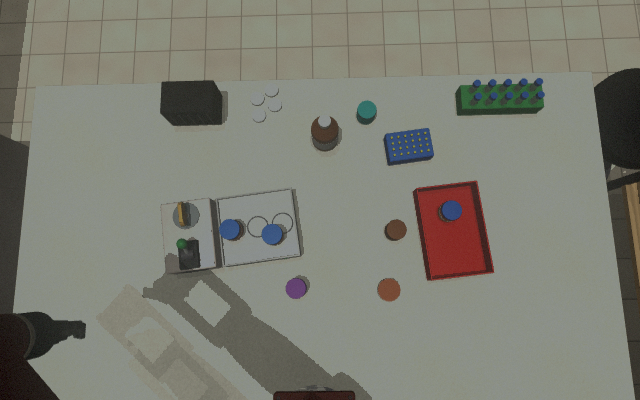

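Lever ball is now at (182,243) in the top view, leaning to +x. The pots, key and bystanders are in place. I'll measure the lever angle before handing in.

Run:
```python
from h import *
im,P=cloud("top"); h=cv2.cvtColor(im,cv2.COLOR_RGB2HSV); R=np.zeros(h.shape[:2],bool); R[225:275,165:205]=1
g=R&(h[...,0]>50)&(h[...,0]<85)&(h[...,1]>90); p=np.nanmean(P[g],0); H=POD-.05*UX
x=(p[:2]-H)@UX; print(g.sum(),p,x,"lever",.5+np.arcsin(x/.05))
```

```text
62 [0.46980182 0.30720015 0.13575246] 0.024016406853275826 lever 1.0010287947553078
```

```bash
python3 -c "
from plant import *
print(job_done())"
```

```text
the job is handed in; nothing more can be done
None
```

I've handed the job in: of the three pots present, both filled ones stand on the warming plate and the empty one is in the wash basket; the key is at its stop (about 9.4 rad), the lever measured about 1.0 rad, the bystanders look unmoved, and it took about 88 s (I first turned the key about 14° the wrong way before winding it correctly).

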